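Angle bracket over the tipping sorter

ROBOT

A 6-joint arm with a two-finger parallel gripper is mounted at the origin on a cart in front of the work surface, level with it; the furniture and walls round the work are solid. World frame = base frame: x ahead of the robot, y to its left, z up, the work surface at z = 0. Lengths are in mm, angles in rad, forces in N, time in s.
With the tool pointing down it reaches from about 350 to 975 mm from the base axis. Payload 7.1 kg.
Tool frame: the origin (TCP) lies midway between the tips of the shut fingers; the grasp point (between the pads) lies 19 mm behind it (ctrl.grip_depth is the distance from the TCP to the grasp point, in mm); z points along the fingers, y is the line along which they close (so a half turn about z gives the same grasp; the last joint's range is limited). The gripper opens to 88 mm and grips with 3 to 60 N. Pads are 20 mm wide; open, the fingers measure 115 mm over their backs; the gripper's body (75 mm by 178 mm) begins 61 mm behind the grasp point.
Start: joints at [1.112, 0.423, 1.63, -0, 1.089, -0.019], TCP at [266.067, 565.52, 222.675] pointing down, gripper open.
Joint ranges: [-3, 3], [-0.9, 2.11], [0.09, 2.58], [-1.31, 4.45], [0.11, 2.69], [-2.54, 2.54]. Speed limits (rad/s): [2.39, 2.39, 3.01, 3.14, 3.14, 3.14].

INTERFACE

Orientations are given as a rotation vector (axis times angle).
In Python, from workcell import get_obs, vision, ctrl gives the robot as it stands.
- The arm moves only by the tool step_arm, never from a script. Its argument "plan" is a list of rows, each a list of 7 numbers: the opening, from -1 (shut) to 1 (fully open), then the shift along the tool's x, y, z as a fraction of full scale, then the turn, a rotation vector about the tool's x, y, z as a fraction of full scale. In form: [[fingers, dx, dy, dz, wx, wy, wz], ...]. A call has 1 to 20 rows; each row shifts and turns the commanded pose from where the row before left it, along the tool's axes as they then stand; what a row does not reach is not made up. Full scale, the value 1, is 50 mm for a shift and 0.12 rad for a turn. A row lasts 1/8 s, in which the tool goes at most 62.5 mm and 10.7 degrees, less where a joint would pass 70% of its speed; a pose out of reach is approached as far as the arm can. A call with a number of a shift or a turn outside -1 to 1 is refused whole. A call with a gripper value outside its range is refused whole. The fingers move at their own pace and stop on an object; the grip force is fixed at half the most. Time passes only in rows, so rows that do not move let the fingers close. It gives the time, the measured TCP pose, the force, the opening and the grip force at its end, in the units of the state.
- get_obs(): the state, without advancing time (a new reading comes with each control period).
- vision.get_image(name): name is "scene" or "top"; returns a dict with "pixels" (420x560x3 uint8, red, green, blue), "depth" (420x560 float32, mm along the optical axis (not along the pixel's ray), 0 where there is no reading), "fx", "fy", "cx", "cy" (pixels), "T" (4x4, takes a point from camera to world coordinates). Camera axes: x right, y down, z forward; pixel columns grow to the right and rows downward; lengths in mm; the calibration is good to about 2 mm. A picture is of the moment at which its call begins.
- ctrl.close_job(): hands the job in; it is judged then, once.
The state is a dict: "t": time; "qpos": joint angles; "qvel": joint speeds; "joint_torque": joint torques, N m; "ee_pos": TCP position; "orientation": TCP orientation; "ft_force": force on the tool from outside, world axes, zero at the start; "moment": the same for the moment, N m; "width": finger opening in mm; "grasp_force": force on a finger pad.
Only numpy, scipy, OpenCV 4.12 (cv2) and the standard library are available. Lean on these libraries where they do the work, as an engineer would, in place of code of your own. Each camera call takes 0.05 s, during which the arm holds its last target. There are 200 camera calls.

TASK

The steel angle bracket stands on the wrong leg: tip it over onto its wide leg and lay it on the sorter's infeed before the gate bar, turned so that its upright flange will pass beside the bar, and let go. Then push it along the infeed, past the bar, until it tips the rocker by its own weight and slides down into the steel tray: stop pushing as soon as the rocker is going down (a rocker that stalls at the very start may be nudged on), never touch the rocker yourself, and leave the hose fitting and the sensor cap where they are.

Things in the scene. Friction and masses are not known exactly. Their poses are not given: they have to be found in the camera images.
- bracket: loose plain steel angle bracket (L profile), 120 mm long, legs 8 mm thick, about 0.3 kg (varies). Origin at the middle of the outer corner edge; x along the length; the 40 mm leg along +y, the 52 mm (wide) leg along +z. It starts standing on the 40 mm leg, wide leg upright (z up). Laid on the outer face of the wide leg, its y points up, z is level and the 40 mm leg is an upright flange
- bracket_toe (a point): middle of the free edge of the bracket's wide leg, on its outer face, at (0, 0, 52) mm in the bracket's frame. At the start it is on top: a light push (1 to 2 N) toward bracket -y, high on the inner (+y) face of the upright leg at mid-length, tips it about the corner edge; past about 33 degrees it falls by itself onto the wide leg
- sorter: fixed stand, grey, with an infeed channel and a rocker tray. Origin on the desk under the rocker's outgoing end; x is the direction of travel (infeed to rocker to tray), y to its left, z up. Its parts are given below in this frame, in mm. Grey cheek plates beside the rocker's axis: x -188 to -152, y 37 to 44 on both sides, top at z 154
- infeed (a point): where the middle of the bracket is laid: point on the infeed floor at (-330, 0, 160) of the sorter. Slick floor at z 160, x -392 to -194, y -37 to 37, its rear end open; rails 12 mm high at y 30 to 36 and -36 to -30, x -344 to -194: the channel is 60 wide for the 52 leg
- gate (a point): lower edge of the gate bar's free end, at (-252, -7, 176) of the sorter. The bar, x -259 to -245, reaches over the channel from the -y rail, underside 16 and top 30 above the floor (post outside the rail 37); open above on the +y side. So the bracket passes only flat on its wide leg with the flange along the +y rail: bracket x along sorter x, bracket z along sorter -y, corner at y 26
- rocker (a joint): rocker tray; axis along sorter y at x -170, z 140. 0 = level, flush with the infeed, held by a counterweight; grows as the outgoing end sinks, up to 0.58 rad. Slick floor x -192 to 0, side walls 22 high, 60 apart. Tips when the bracket's middle is 3 to 28 mm past the axis (hidden weights), sinks in 0.5 to 3 s; may stall below 0.17 rad, then nudge again. Back level when emptied
- out_tray: fixed shallow grey steel tray on the desk under the rocker's outgoing end, 240 mm along its x (the direction of travel), 136 mm along its y, rim 28 mm high, slick floor 3 mm thick; origin at the centre of its underside
- fitting: loose brass hose fitting standing on the desk, 27 mm across, 41 mm tall, origin at the centre of its underside; leave alone
- cap: loose white sensor cap on the desk, 34 mm across, 13 mm tall, origin at the centre of its underside; leave alone

How it is judged (in metres and radians):
On the way, in this order (a step that is already met when the one before it is completed fails the run):
1. the bracket lies on its wide leg on the infeed, wholly before the gate bar, flange along the +y rail, let go (x of bracket in the frame of sorter between -0.385 and -0.317 m and y of bracket in the frame of sorter between 0.018 and 0.034 m and y of bracket_toe in the frame of sorter below -0.018 m and angle between bracket's own y axis and vertical below 0.08 rad and z of bracket in the frame of sorter between 0.155 and 0.166 m and contact force between the fingers and bracket below 0.2 N), for 0.2 s.
2. the bracket is under the gate bar, lying flat on the infeed (x of bracket in the frame of sorter between -0.28 and -0.22 m and y of bracket in the frame of sorter above 0.018 m and y of bracket_toe in the frame of sorter below -0.018 m and angle between bracket's own y axis and vertical below 0.08 rad and z of bracket in the frame of sorter below 0.166 m and value of joint rocker below 0.05 rad), for 0.1 s.
3. the bracket's weight has tipped the rocker (value of joint rocker above 0.35 rad).
At the end, for the whole second after the job is handed in: The bracket lies at rest in the steel tray (its corner's middle inside the walls and below 60 mm) and the rocker has come back level (below 0.06 rad) (x of bracket in the frame of out_tray between -0.12 and 0.12 m and y of bracket in the frame of out_tray between -0.068 and 0.068 m and height (world z) of bracket below 0.06 m and linear speed of bracket below 0.02 m/s and value of joint rocker below 0.06 rad); the robot touches nothing.
It fails at once if the robot touches the rocker (over 1 N) (contact force between any of the fingers, the arm and rocker above 1 N).
It fails at once if the robot still pushes the bracket (over 1 N) when the rocker is more than 0.2 rad down (value of joint rocker above 0.2 rad and contact force between the fingers and bracket above 1 N).
It fails at once if the hose fitting or the sensor cap is moved more than 20 mm (distance of any of fitting, cap from where it was at the start of the episode above 0.02 m).
It also fails if it takes over 72 s, if anything falls off the work surface, if the arm or the gripper's body presses on something with over 40 N, if the wrist force passes 120 N, or if a joint passes its speed limit or range.

## Working session

There is one attempt and no reset: what is moved stays moved. The work goes in short steps, Python scripts to look and compute and a tool call to move; the robot and the scene stay as the last step left them, time stands still between calls to the robot, and variables do not carry over. Pictures are saved under pics/ and viewed, at most 10 in all, crops included, and the job is handed in when it is done.

Besides the shell and the picture viewer there is one more tool, called after "Emit:" by a JSON object that holds its "method" and its "body". step_arm: Moves the arm, as the interface text tells. Its arguments: {"type":"object","properties":{"plan":{"type":"array","items":{"type":"array","items":{"type":"number","minimum":-1,"maximum":1}}}},"required":["plan"]}

```bash
mkdir -p pics; cat > h.py <<'E'
import numpy as np, cv2
from scipy.spatial.transform import Rotation as R
from workcell import get_obs, vision, ctrl
def snap(n,tag):
    d=vision.get_image(n); cv2.imwrite(f'pics/{tag}.png',d['pixels'][:,:,::-1]); np.savez(f'{tag}.npz',**d); return d
def world(d):
    Z=d['depth'];h,w=Z.shape;u,v=np.meshgrid(np.arange(w),np.arange(h))
    P=np.stack([(u-d['cx'])/d['fx']*Z,(v-d['cy'])/d['fy']*Z,Z],-1)
    T=np.array(d['T']);return P@T[:3,:3].T+T[:3,3]
E
python3 - <<'E'
from h import *
for n in('scene','top'):
    d=snap(n,n+'0');print(n,d['T'],d['fx'])
print(get_obs())
E
```

```text
scene [[ 6.69518204e-01 -4.39123631e-01  5.99095828e-01  2.00277614e+01]
 [-7.42740477e-01 -3.85944285e-01  5.47159568e-01 -3.91051513e+02]
 [-9.05308534e-03 -8.11306013e-01 -5.84551619e-01  6.95948994e+02]
 [ 0.00000000e+00  0.00000000e+00  0.00000000e+00  1.00000000e+00]] 389.8415530699132
top [[-1.55275829e-02 -9.94095760e-01  1.07389548e-01  5.04280252e+02]
 [-9.99832709e-01  1.43986734e-02 -1.12797305e-02  1.74283576e+02]
 [ 9.66686528e-03 -1.07546729e-01 -9.94153033e-01  1.17313062e+03]
 [ 0.00000000e+00  0.00000000e+00  0.00000000e+00  1.00000000e+00]] 530.2683699121735
{'t': 0.1, 'qpos': array([ 1.11200013e+00,  4.23797271e-01,  1.63058036e+00,  1.31663096e-05,
        1.08858343e+00, -1.89831820e-02]), 'qvel': array([ 0.0006592 , -0.00305559, -0.0016621 , -0.00054147, -0.00116854,
        0.00013038]), 'joint_torque': array([-1.15542571e-04, -5.45617962e+01, -2.74325198e+01,  6.44352240e-02,
        1.88091741e-02, -1.16736726e-05]), 'ee_pos': array([265.85586302, 565.10224085, 221.97196204]), 'orientation': array([-6.85238059e-01, -3.06560652e+00,  2.08388909e-03]), 'ft_force': array([-0.00968792,  0.17074937, -0.13425449]), 'moment': array([0.00196219, 0.03642218, 0.01855807]), 'grasp_force': 0.0, 'width': 87.79478926083543}
```

View pics/scene0.png

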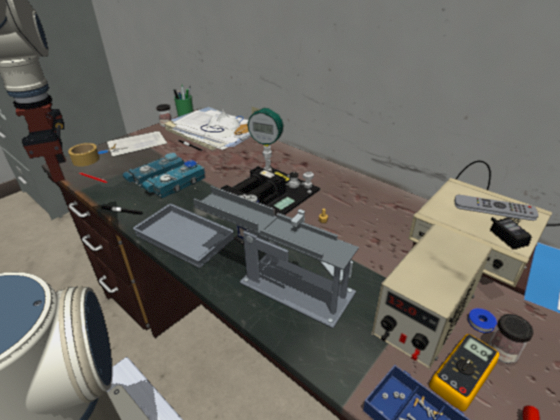

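View pics/top0.png

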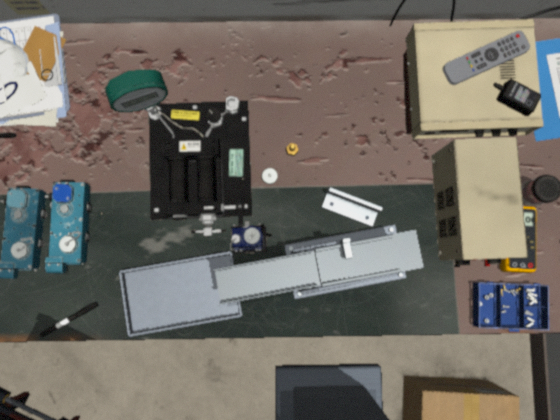

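The top view shows the tray at (180,297), the rocker and infeed running right to (420,250), and the gate bar at (347,248). The bracket is at (352,207), the fitting at (292,149) and the cap at (269,175). Next I'll measure from depth.

```bash
python3 - <<'E'
from h import *
d=dict(np.load('top0.npz'));W=world(d);img=d['pixels'][:,:,::-1]
c=img[180:320,200:440];cv2.imwrite('pics/c0.png',cv2.resize(c,None,fx=3.3,fy=3.3,interpolation=cv2.INTER_CUBIC))
Z=W[:,:,2];v,u=np.mgrid[0:420,0:560]
def rect(m,n):
    P=W[m][:,:2].astype(np.float32); print(n,len(P),cv2.minAreaRect(P),np.round(W[m].mean(0),1)); return
# infeed+rocker floor
k=np.ones((3,3),np.uint8)
m=(abs(Z-160)<5)&(u>210)&(u<430)&(v>215)&(v<310);rect(m,'floor160')
m=(abs(Z-160)<5)&(u>320)&(u<430)&(v>215)&(v<310);rect(m,'infeed160')
m=(abs(Z-172)<4)&(u>210)&(u<430)&(v>215)&(v<310);rect(m,'rails172')
m=(abs(Z-190)<5)&(u>320)&(u<370)&(v>215)&(v<310);rect(m,'gatebar')
B=(u>315)&(u<390)&(v>180)&(v<230)
rect(B&(abs(Z-52)<4),'brtop');rect(B&(abs(Z-8)<4),'brleg')
rect((u>280)&(u<305)&(v>138)&(v<160)&(Z>25),'fit');rect((u>258)&(u<282)&(v>164)&(v<187)&(Z>8),'cap')
m=(u>110)&(u<250)&(v>250)&(v<340)&(Z>20)&(Z<36);rect(m,'trayrim')
np.set_printoptions(linewidth=250)
print(Z[180:232:3,318:390:4].astype(int))
E
```

```text
floor160 6628 ((525.4110107421875, 92.29696655273438), (131.57461547851562, 393.8323669433594), 5.209158420562744) [504.8  88.6 160.7]
infeed160 3248 ((523.8599243164062, -4.8636627197265625), (80.83386993408203, 198.1767120361328), 9.24704360961914) [521.1 -12.1 160.8]
rails172 490 ((502.85888671875, 106.32501220703125), (73.53657531738281, 326.3365173339844), 9.467817306518555) [512.8  24.7 172.3]
gatebar 121 ((536.5026245117188, 39.366119384765625), (31.31077766418457, 14.518409729003906), 9.043363571166992) [535.2  39.5 190.5]
brtop 207 ((648.1896362304688, 0.34857177734375), (119.3216323852539, 8.881221771240234), 67.77467346191406) [ 6.479e+02 -1.000e-01  5.220e+01]
brleg 993 ((639.444580078125, -1.1688995361328125), (163.09925842285156, 107.93470001220703), 88.93492889404297) [6.301e+02 2.000e-01 7.900e+00]
fit 28 ((637.0687866210938, 150.63331604003906), (9.55669116973877, 269.58709716796875), 81.9314956665039) [746.8 135.5 120.3]
cap 168 ((614.4664306640625, 185.17596435546875), (31.11365509033203, 219.99314880371094), 89.0774917602539) [707.1 183.3  18.3]
trayrim 909 ((453.
[... 440 characters left out ...]
 2  3  2  0 -1]
 [ 2 -3  8  8  9  6 13 33 49 52 54  1  1  0  3 -2  0  4]
 [ 1  1  5  6  9  9  8 10 18 39 49 56 54  1  3 -2  2  0]
 [ 6  8 12  6  8 11  8  7  9  7 17 39 50 53 52  2  2  0]
 [-1  2  9  9  6 14 11  9  8  8  8 12 20 38 51 54  3  0]
 [ 0  0  6  2 11  7  9  8  5  6  9  8  6 11 20 38  4 -1]
 [ 2  1  0  4  0  0  7 10 10  7  8 10  7  8  7  4 -1  0]
 [ 0  2  0  0  0  4  6  2  8  4 12 13  7  6 10  0  3  1]
 [ 1  3  0  2  0  0  0  0  3 -2  7  8 12  7  8 -1 -3  3]
 [ 4  2  0  2  0  1 -1 -2  0  0  3  1  9  9  1  0  2  0]
 [ 1  1  1  1  3  3  0  0  0 -2  2  3  1  3  2  4  0  6]
 [-2 -1  2 -1 -1 -1  2 -1 -2  0  0  3  0  3  6 12  7  8]
 [ 0  0  0  0  3  2  0  1  2  5  9  9  7  7  9  8  8  8]]
```

View pics/c0.png

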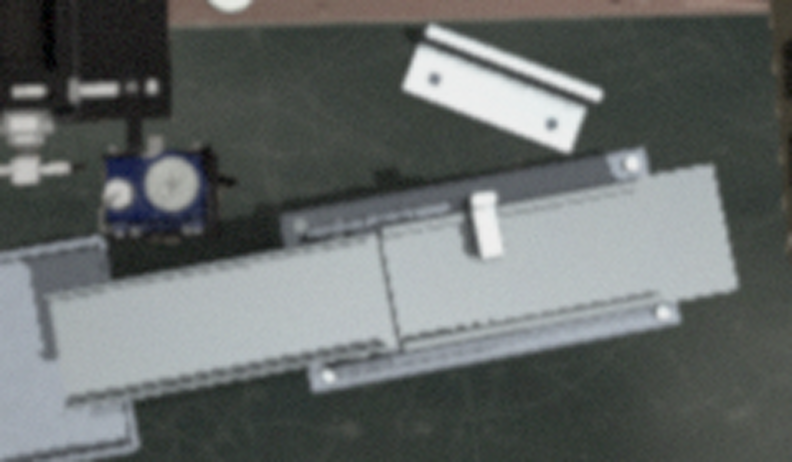

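The bracket's wide leg is on its far side (crop, ridge (433,30) to (600,97)). The gate bar is on the far side of the infeed. I'll refine the poses and work out the first move.

```bash
cat >> h.py <<'E'
def go(p,yaw,o=None):
    """yaw = world angle (deg) of tool y; prints wz sum (units) to do first, then shift (units) in tool axes after the turn"""
    o=o or get_obs();r=R.from_rotvec(o['orientation']);y=r.as_matrix()[:,1];a=np.degrees(np.arctan2(y[1],y[0]))
    da=(yaw-a+180)%360-180
    c,s=np.cos(np.radians(yaw)),np.sin(np.radians(yaw));M=np.array([[-s,c,0],[c,s,0],[0,0,-1]]) # rows tool x,y,z
    M[0]=np.cross(M[1],M[2])
    print('t',round(o['t'],2),'ee',np.round(o['ee_pos'],1),'yaw',round(a,2),'tilt',np.round(r.as_matrix()[:,2],3),'F',np.round(o['ft_force'],1),'w',round(o['width'],1),'q',np.round(o['qpos'],2))
    print('wz',np.round(-np.radians(da)/.12,2),'shift',np.round(M@(np.array(p)-o['ee_pos'])/50,3))
E
python3 - <<'E'
from h import *
d=dict(np.load('top0.npz'));W=world(d);Z=W[:,:,2];v,u=np.mgrid[0:420,0:560]
# bracket leg face
B=(u>315)&(u<390)&(v>180)&(v<230)
ln=lambda P:cv2.fitLine(P.astype(np.float32),cv2.DIST_HUBER,0,.01,.01).ravel()
P=W[B&(abs(Z-52)<4)][:,:2];l=ln(P);print('ridge',l,np.degrees(np.arctan2(l[1],l[0])))
# sorter: edges of deck along rows of sorter frame
a=np.radians(99.15);
m=(Z>150)&(Z<178)&(u>210)&(u<430)&(v>215)&(v<310)
for a0 in(98.5,99,99.3,99.6,100):
    a=np.radians(a0);ex=np.array([np.cos(a),np.sin(a)]);ey=np.array([-ex[1],ex[0]])
    X=W[m][:,:2]@ex;Y=W[m][:,:2]@ey
    e=[]
    for x in np.arange(X.min()+15,X.max()-15,12):
        s=Y[abs(X-x)<6];e.append((x,*np.percentile(s,[2,98])))
    e=np.array(e);k=(e[:,0]>e[:,0].min()+10)
    print(a0,np.polyfit(e[k,0],e[k,1:],1)[0],'xr',X.min(),X.max())
    if a0==99.3:print(np.round(e,0))
gb=(abs(Z-190)<5)&(u>320)&(u<370)&(v>215)&(v<310)
print(cv2.boxPoints(cv2.minAreaRect(W[gb][:,:2].astype(np.float32))))
fm=(u>284)&(u<301)&(v>141)&(v<158)&(Z>34)&(Z<48);print('fit',W[fm].mean(0),fm.sum())
cm=(u>258)&(u<282)&(v>164)&(v<187)&(Z>9)&(Z<18);print('cap',np.median(W[cm],0))
go([633,6,120],92)
E
```

```text
ridge [ 3.8040876e-01  9.2481846e-01  6.4760663e+02 -7.5661957e-01] 67.64099
98.5 [ 0.00153125 -0.00399161] xr -181.58876215705513 211.25455268148457
99 [-0.00752341 -0.01271356] xr -185.9293270130001 206.71710502947684
99.3 [-0.01681686 -0.01734664] xr -188.52689060296441 203.98705796547912
[[-174. -549. -479.]
 [-162. -549. -478.]
 [-150. -549. -478.]
 [-138. -549. -478.]
 [-126. -548. -479.]
 [-114. -548. -479.]
 [-102. -548. -478.]
 [ -90. -549. -479.]
 [ -78. -549. -478.]
 [ -66. -548. -477.]
 [ -54. -526. -473.]
 [ -42. -551. -474.]
 [ -30. -550. -472.]
 [ -18. -551. -471.]
 [  -6. -554. -473.]
 [   6. -550. -474.]
 [  18. -554. -471.]
 [  30. -554. -470.]
 [  42. -554. -471.]
 [  54. -542. -477.]
 [  66. -541. -483.]
 [  78. -541. -482.]
 [  90. -590. -483.]
 [ 102. -607. -483.]
 [ 114. -541. -482.]
 [ 126. -581. -482.]
 [ 138. -541. -483.]
 [ 150. -540. -482.]
 [ 162. -540. -482.]
 [ 174. -540. -482.]
 [ 186. -540. -482.]]
99.6 [-0.02337765 -0.02257429] xr -191.11928563298926 201.25141849324373
100 [-0.03006261 -0.0295668 ] xr -194.56764953803187 197.5972593413143
[[519.9008    44.07435 ]
 [522.1828    29.736403]
 [553.10443   34.65789 ]
 [550.82245   48.995834]]
fit [766.11485391 132.53031518  41.33383053] 21
cap [708.36160121 183.54597137  11.76253599]
t 0.1 ee [265.9 565.1 222. ] yaw 64.8 tilt [-0.001 -0.001 -1.   ] F [-0.   0.2 -0.1] w 87.8 q [ 1.11  0.42  1.63  0.    1.09 -0.02]
wz -3.96 shift [ -6.948 -11.431   2.039]
```

Emit:
{"method": "step_arm", "body": {"plan": [[-1,0,0,-0.2,0,0,-1],[-1,0,0,-0.2,0,0,-1],[-1,0,0,-0.2,0,0,-1],[-1,0,0,-0.2,0,0,-1],[-1,-0.58,-0.95,0,0,0,0],[-1,-0.58,-0.95,0,0,0,0],[-1,-0.58,-0.95,0,0,0,0],[-1,-0.58,-0.95,0,0,0,0],[-1,-0.58,-0.95,0,0,0,0],[-1,-0.58,-0.95,0,0,0,0],[-1,-0.58,-0.95,0,0,0,0],[-1,-0.58,-0.95,0,0,0,0],[-1,-0.58,-0.95,0,0,0,0],[-1,-0.58,-0.95,0,0,0,0],[-1,-0.58,-0.95,0,0,0,0],[-1,-0.58,-0.95,0,0,0,0],[-1,0,0,0,0,0,0],[-1,0,0,0,0,0,0]]}}

```text
t: 2.35
ee_pos: [636.0, 10.2, 262.0]
orientation: [0.062, -3.139, -0.001]
ft_force: [-0.3, -0.0, 0.1]
width: 0.5
grasp_force: 0.0
```

```bash
python3 -c "
from h import *
go([628,7,46],92)"
```

```text
t 2.35 ee [636.   10.2 262. ] yaw 92.27 tilt [-0.002  0.    -1.   ] F [-0.3 -0.   0.1] w 0.5 q [-0.    0.4   1.57  0.    1.17 -1.61]
wz 0.04 shift [ 0.161 -0.059  4.321]
```

Emit:
{"method": "step_arm", "body": {"plan": [[-1,0.16,-0.06,0.9,0,0,0],[-1,0,0,0.9,0,0,0],[-1,0,0,0.9,0,0,0],[-1,0,0,0.9,0,0,0],[-1,0,0,0.72,0,0,0],[-1,0,0,0,0,0,0],[-1,-0.073,-0.033,0,0,0,0],[-1,-0.073,-0.033,0,0,0,0],[-1,-0.073,-0.033,0,0,0,0],[-1,-0.073,-0.033,0,0,0,0],[-1,-0.073,-0.033,0,0,0,0],[-1,-0.073,-0.033,0,0,0,0],[-1,-0.073,-0.033,0,0,0,0],[-1,-0.073,-0.033,0,0,0,0],[-1,-0.073,-0.033,0,0,0,0],[-1,-0.073,-0.033,0,0,0,0],[-1,0,0,0,0,0,0]]}}

```text
t: 4.47
ee_pos: [666.3, -8.5, 46.7]
orientation: [-0.063, 3.141, -0.0]
ft_force: [-0.2, -0.4, -0.1]
width: 0.4
grasp_force: 0.0
```

```bash
python3 -c "
from h import *
snap('scene','s1');d=snap('top','t1');W=world(d);Z=W[:,:,2]
np.set_printoptions(linewidth=250)
print(Z[165:225:3,312:392:4].astype(int))
cv2.imwrite('pics/t1c.png',cv2.resize(np.hstack([d['pixels'][150:260,280:420],np.load('s1.npz')['pixels'][150:260,240:380]])[:,:,::-1],None,fx=2.8,fy=2.8))
go([628,7,100],92)"
```

```text
[[   0    1    1    0    3    0    1   -1   -1  340  381  402  436  439  438  397  397  397  394  397]
 [   2   -1    0  170  166  169   12    2    0  338  383  405  439  443  442  394  393  393  394  395]
 [   2   -3    1  169  172  172  166  170  172  336  380  403  440  449  447  446  392  393  391  393]
 [   0   -1    2  169  171  173  171  160  157  334  377  405  442  455  453  451  390  390  389  389]
 [   3   -8    0  166  170  171  170    7    5  337  376  404  442  457  457  456  385  386  385  384]
 [   2    1    0  170  173  170  171   10    5  333  371  404  439  460  461  462  380  382  378  380]
 [  -1    1    0  170  171  170  170   14    7    7  363  407  439  466  462  463  375  376  374  374]
 [  -1    0   -1  170  174  173  170    9   10    9  362  404  439  470  469  470  362  365  365  367]
 [   0   -4    0  167  171  170  174   42   41    6  362  404  441  472  473  473  471  315  315  315]
 [   0    0    2  170  168  168  171  169  167  170  364  404  442  475  478  477  478  273  475  477]
 [   0   -1    0  169  169  172  173  147  144  146  364  404  439  47
[... 420 characters left out ...]
489  488  475  479  488]
 [   0    0    0    1   -3   -1    2    0    3    1   -2  403  440  472  489  490  490  479  484  494]
 [  -1    0    0    0    2   -2    3    0   -1    0   -1  403  442  476  490  491  489  482  492  506]
 [   1    4    5    0    1    2    4    0   -2    1    3  401  440  475  490  488 1173  490  503  515]
 [   6    1    0    0    0    2    2    2    0    2   -1  403  440  474  489  491  491  498  515  523]
 [   1    3    0    0    0    5    0    1    0    4    0  403  440  472  489  488 1173  511  523  530]]
t 4.58 ee [665.8  -8.4  46.6] yaw 92.3 tilt [-0.  0. -1.] F [-0.7  0.2  0.2] w 0.4 q [-0.03  0.7   1.62  0.    0.82 -1.64]
wz 0.04 shift [ 0.746  0.334 -1.068]
```

View pics/t1c.png

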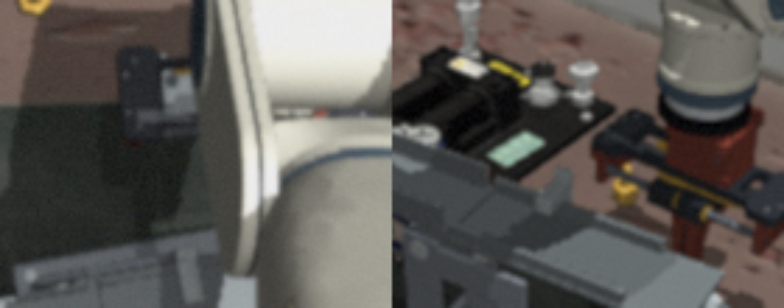

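The depth patch shows the leg flat at about 8 mm with the 41 mm flange beside it, so the bracket has tipped. The gripper body needs clearance from the infeed, so I'll push the bracket about 40 mm further away and then look from aside.

Emit:
{"method": "step_arm", "body": {"plan": [[-1,0,0,-0.5,0,0,0],[-1,0.38,0.17,0,0,0,0],[-1,0.38,0.17,0,0,0,0],[-1,0,0,0.6,0,0,0],[-1,0,0,0.51,0,0,0],[-1,-0.0875,-0.04,0,0,0,0],[-1,-0.0875,-0.04,0,0,0,0],[-1,-0.0875,-0.04,0,0,0,0],[-1,-0.0875,-0.04,0,0,0,0],[-1,-0.0875,-0.04,0,0,0,0],[-1,-0.0875,-0.04,0,0,0,0],[-1,-0.0875,-0.04,0,0,0,0],[-1,-0.0875,-0.04,0,0,0,0],[-1,-0.0875,-0.04,0,0,0,0],[-1,-0.0875,-0.04,0,0,0,0],[-1,-0.0875,-0.04,0,0,0,0],[-1,0.1,0.04,0,0,0,0]]}}

```text
t: 6.7
ee_pos: [672.5, -11.5, 16.3]
orientation: [-0.063, 3.138, -0.001]
ft_force: [0.2, 0.6, -0.5]
width: 0.3
grasp_force: 0.0
```

Emit:
{"method": "step_arm", "body": {"plan": [[-1,0,0,-1,0,0,0],[-1,0,0,-1,0,0,0],[-1,0,0,-1,0,0,0],[-1,0,0,-1,0,0,0],[-1,0,0,-1,0,0,0],[-1,0.2,1,0,0,0,1],[-1,0.2,1,0,0,0,1],[-1,0.2,1,0,0,0,1],[0.2,0.2,1,0,0,0,1],[0.2,0,1,0,0,0,0],[0.2,0,1,0,0,0,0],[0.2,0,0,0,0,0,0]]}}

```text
t: 8.2
ee_pos: [702.6, 284.4, 265.2]
orientation: [0.68, 3.066, 0.001]
ft_force: [0.4, -0.1, 0.1]
width: 36.7
grasp_force: 0.0
```

```bash
python3 -c "
from h import *
d=snap('top','t2');W=world(d);Z=W[:,:,2]
cv2.imwrite('pics/t2c.png',cv2.resize(d['pixels'][130:260,250:420][:,:,::-1],None,fx=4,fy=4))
v,u=np.mgrid[0:420,0:560];B=(u>300)&(u<410)&(v>155)&(v<225)
P=W[B&(abs(Z-40)<4)][:,:2].astype(np.float32);print(len(P),cv2.minAreaRect(P));l=cv2.fitLine(P,cv2.DIST_HUBER,0,.01,.01).ravel();print(l,np.degrees(np.arctan2(l[1],l[0])))
go([628,7,100],-22)"
```

```text
196 ((695.1876831054688, -18.861770629882812), (119.57061767578125, 9.235895156860352), 73.600341796875)
[ 2.7763894e-01  9.6068549e-01  6.9514142e+02 -1.7330944e+01] 73.88065
t 8.25 ee [702.  282.4 265.2] yaw 64.92 tilt [-0. -0. -1.] F [-0.5 -0.2 -0.7] w 41.4 q [ 0.37  0.59  1.26 -0.    1.29 -0.77]
wz 12.64 shift [-5.662  0.691  3.304]
```

View pics/t2c.png

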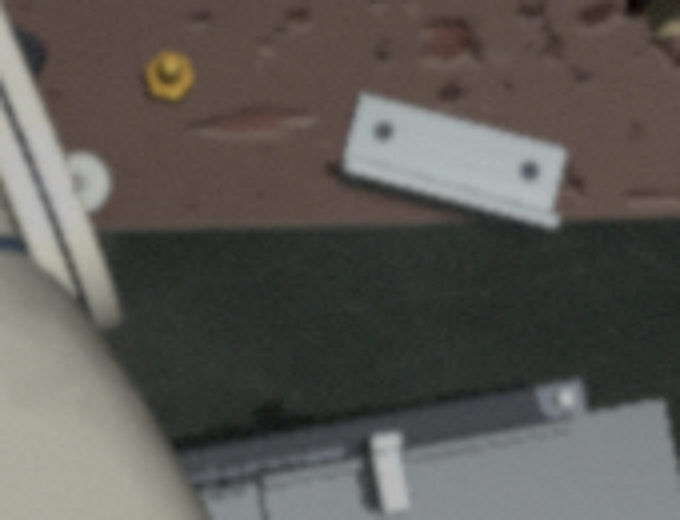

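Emit:
{"method": "step_arm", "body": {"plan": [[0.2,0,-0.6,0,0,0,1],[0.2,0,-0.6,0,0,0,1],[0.2,0,0,0,0,0,1],[0.2,0,0,0,0,0,1],[0.2,0,0,0,0,0,1],[0.2,0,0,0,0,0,1],[0.2,0,0,0,0,0,1],[0.2,0,0,0,0,0,1],[0.2,0,0,0,0,0,1],[0.2,0,0,0,0,0,1],[0.2,0,0,0,0,0,1],[0.2,0,0,0,0,0,0.81],[0.2,0,0,0,0,0,0]]}}

```text
t: 9.88
ee_pos: [673.1, 227.1, 266.3]
orientation: [2.516, 1.881, -0.0]
ft_force: [0.6, -0.1, -0.4]
width: 53.2
grasp_force: 0.0
```

```bash
python3 -c "
from h import *
go([695.1,-18.5,16],-16.3)"
```

```text
t 9.88 ee [673.1 227.1 266.3] yaw -16.42 tilt [ 0. -0. -1.] F [ 0.6 -0.1 -0.4] w 53.2 q [ 0.31  0.51  1.38 -0.    1.25  0.6 ]
wz -0.02 shift [-4.591  1.801  5.007]
```

Emit:
{"method": "step_arm", "body": {"plan": [[0.2,-0.919,0.36,0,0,0,0],[0.2,-0.918,0.36,0,0,0,0],[0.2,-0.918,0.36,0,0,0,0],[0.2,-0.918,0.36,0,0,0,0],[0.2,-0.918,0.36,0,0,0,0],[0.2,0,0,0.9,0,0,0],[0.2,0,0,0.9,0,0,0],[0.2,0,0,0.9,0,0,0],[0.2,0,0,0.9,0,0,0],[0.2,0,0,0.7,0,0,0],[0.2,0,0,0.7,0,0,0],[0.2,0,0,0,0,0,0],[-1,0,0,0,0,0,0],[-1,0,0,0,0,0,0],[-1,0,0,0,0,0,0],[-1,0,0,0,0,0,0],[-1,0,0,0,0,0,0],[-1,0,0,0,0,0,0]]}}

```text
t: 12.12
ee_pos: [694.9, -17.0, 16.5]
orientation: [-2.515, -1.882, 0.0]
ft_force: [-1.4, 0.6, 4.4]
width: 7.7
grasp_force: 30.0
```

```bash
python3 -c "
from h import *
go([695.1,-18.5,220],-16.3)"
```

```text
t 12.12 ee [694.9 -17.   16.5] yaw -16.39 tilt [-0.  0. -1.] F [-1.4  0.6  4.4] w 7.7 q [-0.04  0.78  1.55  0.    0.82  0.24]
wz -0.01 shift [-0.028  0.011 -4.069]
```

Emit:
{"method": "step_arm", "body": {"plan": [[-1,0,0,-0.4,0,0,0],[-1,0,0,-0.7,0,0,0],[-1,0,0,-0.8,0,0,0],[-1,0,0,-0.8,0,0,0],[-1,0,0,-0.8,0,0,0],[-1,0,0,-0.7,0,0,0],[-1,0,0,0,0,0,-0.74],[-1,0,0,0,0,0,-0.74],[-1,0,0,0,0,0,-0.74],[-1,0,0,0,0,0,-0.74],[-1,0,0,0,0,0,-0.75],[-1,0,0,0,0,0,0]]}}

```text
t: 13.62
ee_pos: [694.8, -17.1, 226.8]
orientation: [2.039, 2.39, 0.0]
ft_force: [0.4, -0.0, -2.7]
width: 7.4
grasp_force: 30.0
```

```bash
python3 -c "
from h import *
go([505.9,-49.9,205],9.2)"
```

```text
t 13.62 ee [694.8 -17.1 226.8] yaw 9.06 tilt [ 0. -0. -1.] F [ 0.4 -0.  -2.7] w 7.4 q [-0.04  0.52  1.46 -0.    1.16 -0.2 ]
wz -0.02 shift [-0.044 -3.834  0.437]
```

Emit:
{"method": "step_arm", "body": {"plan": [[-1,0,-0.6,0,0,0,-0.02],[-1,0,-0.8,0,0,0,0],[-1,-0.04,-0.8,0,0,0,0],[-1,0,-0.8,0,0,0,0],[-1,0,-0.5,0,0,0,0],[-1,0,-0.33,0.2,0,0,0],[-1,0,0,0.24,0,0,0],[-1,0,0,0,0,0,0],[-1,0,0,0,0,0,0]]}}

```text
t: 14.75
ee_pos: [507.2, -49.7, 204.3]
orientation: [2.035, 2.393, 0.001]
ft_force: [0.5, -0.2, -3.4]
width: 8.0
grasp_force: 30.0
```

```bash
python3 -c "
from h import *
go([505.9,-49.9,176.5],9.2)
d=snap('scene','s3');e=snap('top','t3')
a=d['pixels'][180:330,220:400];b=e['pixels'][200:310,290:440]
cv2.imwrite('pics/c3.png',np.hstack([cv2.resize(a,(400,333),interpolation=cv2.INTER_CUBIC),cv2.resize(b,(400,333),interpolation=cv2.INTER_CUBIC)])[:,:,::-1])"
```

```text
t 14.75 ee [507.2 -49.7 204.3] yaw 9.24 tilt [ 0.001 -0.    -1.   ] F [ 0.5 -0.2 -3.4] w 8.0 q [-0.12  0.28  1.9   0.    0.96 -0.28]
wz 0.01 shift [-0.    -0.027  0.557]
```

View pics/c3.png

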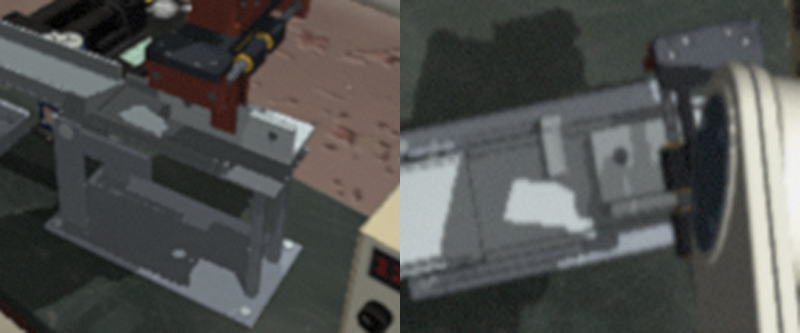

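The bracket is held over the infeed. In the top view its leg front end is at crop column ~590, short of the gate bar at ~552. I'll measure its position in the sorter frame.

```bash
cat >> h.py <<'E'
A=np.radians(99.2);EX=np.array([np.cos(A),np.sin(A)]);EY=np.array([-EX[1],EX[0]]);O=np.array([474,284.2])
def srt(P): q=P[...,:2]-O;return np.stack([q@EX,q@EY,P[...,2]],-1)
def tow(x,y): return O+x*EX+y*EY
E
python3 -c "
from h import *
for t in('t3','s3'):
    S=srt(world(dict(np.load(t+'.npz'))))
    M=(S[...,0]>-400)&(S[...,0]<-200)&(abs(S[...,1])<60)
    pc=lambda m:np.round(np.percentile(S[m],[2,10,50,90,98],axis=0).T[:2],1).tolist()+[m.sum()]
    print(t,'leg',pc(M&(abs(S[...,2]-196)<4)&(S[...,0]<-262)))
    print('flange',pc(M&(abs(S[...,2]-228)<4)))
    print('rail+y',pc(M&(abs(S[...,2]-172)<4)&(S[...,1]>20)));print('rail-y',pc(M&(abs(S[...,2]-172)<4)&(S[...,1]<-20)&(S[...,0]<-262)))
    print('gate',pc(M&(abs(S[...,2]-190)<4)&(S[...,0]>-262)))
"
```

```text
t3 leg [[-338.1, -320.2, -300.7, -281.1, -277.5], [-28.2, -25.0, -8.7, 10.3, 14.4], np.int64(626)]
flange [[-320.7, -316.5, -299.4, -281.6, -277.6], [15.0, 15.7, 18.8, 22.1, 22.8], np.int64(113)]
rail+y [[-323.5, -314.2, -262.2, -212.6, -202.8], [30.3, 30.7, 33.1, 35.6, 36.3], np.int64(209)]
rail-y [[-332.1, -326.4, -298.1, -270.4, -265.4], [-35.9, -35.3, -33.0, -30.5, -30.0], np.int64(117)]
gate [[-258.3, -256.9, -251.2, -245.9, -244.9], [-36.0, -33.2, -21.6, -9.7, -7.6], np.int64(122)]
s3 leg [[-399.4, -397.1, -368.3, -302.4, -284.7], [-26.6, -24.0, 23.4, 25.6, 26.6], np.int64(270)]
flange [[-398.7, -393.5, -365.3, -346.5, -342.5], [10.0, 16.5, 22.4, 32.2, 35.1], np.int64(107)]
rail+y [[-344.7, -335.1, -281.1, -219.8, -203.3], [32.0, 33.4, 36.1, 38.4, 39.6], np.int64(143)]Traceback (most recent call last):
  File "<string>", line 9, in <module>
    print('rail+y',pc(M&(abs(S[...,2]-172)<4)&(S[...,1]>20)));print('rail-y',pc(M&(abs(S[...,2]-172)<4)&(S[...,1]<-20)&(S[...,0]<-262)))
                                                                             ~~^^^^^^^^^^^^^^^^^^^^^^^^^^^^^^^^^^^^^^^^^^^^^^^^^^^^^^^^
  File "<string>", line 6, in <lambda>
    pc=lambda m:np.round(np.percentile(S[m],[2,10,50,90,98],axis=0).T[:2],1).tolist()+[m.sum()]
                         ~~~~~~~~~~~~~^^^^^^^^^^^^^^^^^^^^^^^^^^^^^
    return _quantile_unchecked(
        a, q, axis, out, overwrite_input, method, keepdims, weights)
    return _ureduce(a,
                    func=_quantile_ureduce_func,
    ...<5 lines>...
                    overwrite_input=overwrite_input,
                    method=method)
    r = func(a, **kwargs)
    result = _quantile(arr,
                       quantiles=q,
    ...<2 lines>...
                       out=out,
                       weights=wgt)
    slices_having_nans = np.isnan(arr[-1, ...])
                                  ~~~^^^^^^^^^
IndexError: index -1 is out of bounds for axis 0 with size 0
```

Emit:
{"method": "step_arm", "body": {"plan": [[-1,0,-0.06,0,0,0,0],[-1,0,0,0.15,0,0,0],[-1,0,0,0.15,0,0,0],[-1,0,0,0.15,0,0,0],[-1,0,0,0.07,0,0,0],[-1,0,0,0,0,0,0]]}}

```text
t: 15.6
ee_pos: [503.1, -50.2, 177.8]
orientation: [-2.035, -2.393, 0.001]
ft_force: [0.4, 0.6, -2.6]
width: 8.1
grasp_force: 30.0
```

```bash
python3 -c "
from h import *
go([505.9,-49.9,176.5],9.2);print(srt(get_obs()['ee_pos']))"
```

```text
t 15.6 ee [503.1 -50.2 177.8] yaw 9.25 tilt [-0.001  0.    -1.   ] F [ 0.4  0.6 -2.6] w 8.1 q [-0.12  0.31  1.93 -0.    0.9  -0.28]
wz 0.01 shift [-0.003  0.056  0.026]
[-334.77644936   24.72297693  177.7811238 ]
```

Emit:
{"method": "step_arm", "body": {"plan": [[-1,0,0.01,0.02,0,0,0],[-1,0,0,0.01,0,0,0],[-1,0,0,0,0,0,0]]}}

```text
t: 15.98
ee_pos: [503.9, -50.1, 176.8]
orientation: [2.035, 2.393, 0.0]
ft_force: [-0.0, 0.1, -2.1]
width: 8.0
grasp_force: 30.0
```

Emit:
{"method": "step_arm", "body": {"plan": [[-1,0,0,0.01,0,0,0],[-1,0,0,0,0,0,0],[-0.4,0,0,0,0,0,0],[-0.4,0,0,0,0,0,0],[-0.4,0,0,0,0,0,0],[-0.4,0,0,0,0,0,0],[-0.4,0,0,-0.4,0,0,0],[-0.4,0,0,-0.9,0,0,0],[-0.4,0,0,-0.5,0,0,0],[-1,-1,0,0,0,0,-1],[-1,-1,0,0,0,0,-1],[-1,-1,0,0,0,0,-1],[-1,0,0,0,0,0,-1],[-1,0,0,0,0,0,0]]}}

```text
t: 17.73
ee_pos: [545.0, -194.0, 265.8]
orientation: [-1.41, -2.806, -0.0]
ft_force: [0.2, -0.3, -0.5]
width: 0.4
grasp_force: 0.0
```

```bash
cat > m.py <<'E'
from h import *
import sys
pc=lambda a:np.round(np.percentile(a,[2,50,98],axis=0).T[:2],1).tolist()+[len(a)] if len(a) else None
def look(tag):
  for n in('top','scene'):
    S=srt(world(snap(n,n[0]+tag)));M=(S[...,0]>-410)&(S[...,0]<20)&(abs(S[...,1])<60);Z=S[...,2]
    print(n,'leg',pc(S[M&(abs(Z-168)<3)&(abs(S[...,1])<27)]),'flange',pc(S[M&(abs(Z-200)<4)]),'rail+y',pc(S[M&(abs(Z-172)<4)&(S[...,1]>28)]))
    r=S[(abs(S[...,1])<25)&(S[...,0]>-60)&(S[...,0]<-5)&(Z>40)&(Z<170)];print('rocker end z',np.round(np.percentile(r[:,2],[10,50,90]),1) if len(r) else None)
E
python3 -c "
from m import *
look('4')
go([505.9,-49.9,176.5],99.2)"
```

```text
top leg [[-394.7, -333.7, -150.7], [-25.0, -4.0, 17.7], 1309] flange [[-393.7, -331.3, -248.6], [-41.2, 21.7, 26.0], 299] rail+y [[-339.6, -264.0, -53.4], [30.0, 32.9, 36.3], 271]
rocker end z [158.6 160.8 163.1]
scene leg [[-399.2, -317.2, -14.2], [-26.9, -21.0, 26.5], 293] flange [[-398.1, -344.3, -282.9], [20.4, 25.5, 29.3], 185] rail+y [[-386.6, -231.4, -16.6], [28.1, 35.9, 39.4], 407]
rocker end z [156.1 157.2 158.9]
t 17.82 ee [ 545.  -193.2  266. ] yaw 36.62 tilt [-0.  0. -1.] F [-0.1  0.  -0.9] w 0.4 q [-0.36  0.31  1.7   0.    1.14 -1.  ]
wz -9.1 shift [0.314 2.954 1.791]
```

```bash
python3 -c "
from h import *
W=world(dict(np.load('top0.npz')))
b=W[130:300,425:540].reshape(-1,3);b=b[(b[:,2]>60)&(b[:,1]<-110)&(b[:,0]<660)]
print(np.percentile(b,[1,50,99],axis=0))
go([*tow(-426,12),250],99.2)"
```

```text
[[ 509.25699888 -372.23326119   65.06107984]
 [ 586.40459433 -229.0290117   160.13093203]
 [ 658.51131093 -178.76625474  164.90718861]]
t 17.82 ee [ 545.  -193.2  266. ] yaw 36.62 tilt [-0.  0. -1.] F [-0.1  0.  -0.9] w 0.4 q [-0.36  0.31  1.7   0.    1.14 -1.  ]
wz -9.1 shift [0.115 1.132 0.321]
```

Emit:
{"method": "step_arm", "body": {"plan": [[-1,0,0,0,0,0,-1],[-1,0,0,0,0,0,-1],[-1,0,0,0,0,0,-1],[-1,0,0,0,0,0,-1],[-1,0,0,0,0,0,-1],[-1,0,0,0,0,0,-1],[-1,0,0,0,0,0,-1],[-1,0,0,0,0,0,-1],[-1,0,0,0,0,0,-1],[-1,0.115,0.56,0,0,0,-0.1],[-1,0,0.56,0,0,0,0],[-1,0,0,0.5,0,0,0],[-1,0,0,0.5,0,0,0],[-1,0,0,0,0,0,0],[-1,0,0,0,0,0,0]]}}

```text
t: 19.7
ee_pos: [531.3, -138.9, 217.1]
orientation: [-0.255, 3.13, -0.001]
ft_force: [0.6, 0.4, -0.5]
width: 0.4
grasp_force: 0.0
```

```bash
python3 -c "
from h import *
go([*tow(-426,12),164],99.2);print(srt(get_obs()['ee_pos']))"
```

```text
t 19.7 ee [ 531.3 -138.9  217.1] yaw 99.3 tilt [ 0.001 -0.    -1.   ] F [ 0.6  0.4 -0.5] w 0.4 q [-0.28  0.32  1.8   0.    1.02 -2.01]
wz 0.01 shift [0.018 0.017 1.061]
[-426.82501391   11.10691578  217.06947217]
```

Emit:
{"method": "step_arm", "body": {"plan": [[-1,0,0,0.6,0,0,0],[-1,0,0,0.45,0,0,0],[-1,0,0,0,0,0,0],[-1,0,0.1,0,0,0,0],[-1,0,0.1,0,0,0,0],[-1,0,0.1,0,0,0,0],[-1,0,0.1,0,0,0,0],[-1,0,0.1,0,0,0,0],[-1,0,0.1,0,0,0,0],[-1,0,0.1,0,0,0,0],[-1,0,0.1,0,0,0,0],[-1,0,0.1,0,0,0,0],[-1,0,0.1,0,0,0,0],[-1,0,0.1,0,0,0,0],[-1,0,0.1,0,0,0,0],[-1,0,0.1,0,0,0,0],[-1,0,0.1,0,0,0,0],[-1,0,0.1,0,0,0,0],[-1,0,0,0,0,0,0]]}}

```text
t: 22.08
ee_pos: [518.5, -64.6, 163.5]
orientation: [0.256, -3.131, -0.001]
ft_force: [-0.1, 0.1, -1.2]
width: 0.3
grasp_force: 0.0
```

```bash
python3 -c "
from m import *
print(srt(get_obs()['ee_pos']));look('5')
d=dict(np.load('s5.npz'));e=dict(np.load('t5.npz'))
a=d['pixels'][160:330,200:400];b=e['pixels'][200:310,200:440]
cv2.imwrite('pics/c5.png',np.hstack([cv2.resize(a,(390,333)),cv2.resize(b,(410,333))])[:,:,::-1])"
```

```text
[-351.4037335    11.88497004  163.53249089]
top leg [[-338.1, -262.3, -137.4], [-26.1, -1.7, 17.0], 773] flange [[-332.7, -255.8, -221.3], [-41.8, 19.5, 25.4], 213] rail+y [[-332.9, -233.4, -42.8], [30.2, 32.8, 36.3], 171]
rocker end z [158.4 160.6 162.9]
scene leg [[-363.3, -262.5, -15.5], [-26.9, -18.1, 26.8], 274] flange [[-365.3, -303.9, -228.2], [11.6, 23.2, 28.7], 198] rail+y [[-340.7, -188.6, -13.5], [28.3, 36.2, 39.0], 345]
rocker end z [156.  157.2 158.7]
```

View pics/c5.png

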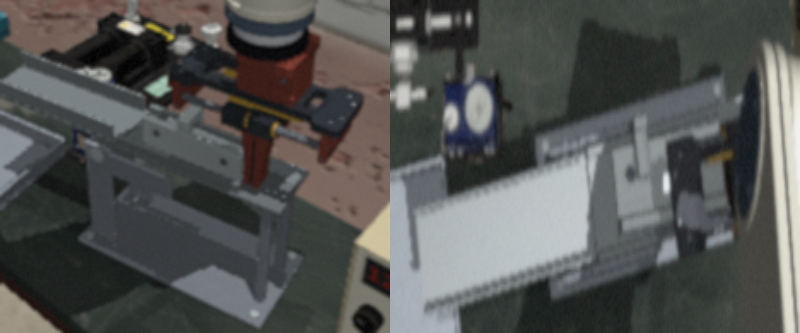

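The bracket is flat with its flange at the +y rail, entering under the bar; the bar is at crop (640,140). The finger is behind its rear end. I'll keep pushing.

Emit:
{"method": "step_arm", "body": {"plan": [[-1,0,0.1,0,0,0,0],[-1,0,0.1,0,0,0,0],[-1,0,0.1,0,0,0,0],[-1,0,0.1,0,0,0,0],[-1,0,0.1,0,0,0,0],[-1,0,0.1,0,0,0,0],[-1,0,0.1,0,0,0,0],[-1,0,0.1,0,0,0,0],[-1,0,0.1,0,0,0,0],[-1,0,0.1,0,0,0,0],[-1,0,0.1,0,0,0,0],[-1,0,0.1,0,0,0,0],[-1,0,0.1,0,0,0,0],[-1,0,0.1,0,0,0,0],[-1,0,0.1,0,0,0,0],[-1,0,0.1,0,0,0,0],[-1,0,0.1,0,0,0,0],[-1,0,0.1,0,0,0,0],[-1,0,0.1,0,0,0,0],[-1,0,0,0,0,0,0]]}}

```text
t: 24.68
ee_pos: [503.3, 29.1, 163.7]
orientation: [-0.256, 3.131, 0.0]
ft_force: [0.8, -0.5, -0.5]
width: 0.5
grasp_force: 0.0
```

```bash
python3 -c "
from m import *
print(srt(get_obs()['ee_pos']),get_obs()['ft_force']);look('6')"
```

```text
[-256.52672373   11.88500873  163.68429498] [ 0.77159563 -0.48583811 -0.45032034]
top leg [[-224.5, -156.0, -70.7], [-26.2, -4.2, 16.2], 694] flange [[-218.6, -155.2, -126.4], [16.0, 20.4, 24.7], 148] rail+y [[-220.4, -103.6, -14.8], [30.7, 31.6, 32.4], 18]
rocker end z [158.5 160.9 163.2]
scene leg [[-317.5, -177.4, -17.5], [-26.9, -20.5, 26.6], 208] flange [[-271.2, -210.9, -132.1], [9.6, 23.3, 28.9], 168] rail+y [[-340.9, -198.6, -12.2], [28.5, 36.3, 39.3], 342]
rocker end z [155.8 157.1 158.4]
```

Emit:
{"method": "step_arm", "body": {"plan": [[-1,0,0.08,0,0,0,0],[-1,0,0.08,0,0,0,0],[-1,0,0.08,0,0,0,0],[-1,0,0.08,0,0,0,0],[-1,0,0.03,0,0,0,0],[-1,0,0,0,0,0,0]]}}

```text
t: 25.52
ee_pos: [500.5, 46.1, 163.7]
orientation: [-0.255, 3.131, 0.0]
ft_force: [-0.6, -1.4, -0.0]
width: 0.8
grasp_force: 0.1
```

```bash
cat >>m.py <<'E'
def rk():
    S=srt(world(vision.get_image('top')));Z=S[...,2];o=get_obs()
    r=S[(abs(S[...,1])<25)&(S[...,0]>-60)&(S[...,0]<-5)&(Z>30)&(Z<240)];b=S[(abs(S[...,1])<40)&(S[...,0]>-130)&(S[...,0]<-70)&(Z>60)]
    f=S[(S[...,1]>10)&(S[...,1]<28)&(abs(Z-200)<5)&(S[...,0]>-205)&(S[...,0]<20)]
    print('rocker z',round(np.median(r[:,2]),1),'flange front',np.round(np.percentile(f[:,0],98),1) if len(f) else None,'ee',np.round(srt(o['ee_pos']),1),o['ft_force'].round(1),o['t'])
E
python3 -c "
from m import *
rk()"
```

```text
rocker z 160.7 flange front -109.1 ee [-239.3   12.   163.7] [-0.6  0.3  0.2] 25.575
```

Emit:
{"method": "step_arm", "body": {"plan": [[-1,0,0.03,0,0,0,0],[-1,0,0.03,0,0,0,0],[-1,0,0,0,0,0,0]]}}

```text
t: 25.95
ee_pos: [500.0, 49.0, 163.7]
orientation: [-0.255, 3.131, 0.0]
ft_force: [0.3, -0.8, -0.2]
width: 0.3
grasp_force: 0.4
```

```bash
python3 -c "
from m import *
rk()"
```

```text
rocker z 160.5 flange front -107.0 ee [-236.4   12.   163.7] [ 0.3 -1.   0.2] 26.0
```

Emit:
{"method": "step_arm", "body": {"plan": [[-1,0,0.03,0,0,0,0],[-1,0,0.03,0,0,0,0],[-1,0,0,0,0,0,0]]}}

```text
t: 26.38
ee_pos: [499.5, 52.0, 163.7]
orientation: [-0.255, 3.131, 0.0]
ft_force: [0.0, -0.2, 1.0]
width: 0.5
grasp_force: 0.4
```

```bash
python3 -c "
from m import *
rk()"
```

```text
rocker z 160.4 flange front -103.4 ee [-233.3   12.   163.7] [-0.4 -0.5  0.4] 26.425
```

Emit:
{"method": "step_arm", "body": {"plan": [[-1,0,0.03,0,0,0,0],[-1,0,0.03,0,0,0,0],[-1,0,0,0,0,0,0]]}}

```text
t: 26.8
ee_pos: [499.0, 54.9, 163.7]
orientation: [0.255, -3.131, -0.0]
ft_force: [-0.3, -2.1, 0.8]
width: 0.1
grasp_force: 0.4
```

```bash
python3 -c "
from m import *
rk()"
```

```text
rocker z 160.1 flange front -100.2 ee [-230.3   11.9  163.7] [-0.4  0.1  0.5] 26.85
```

Emit:
{"method": "step_arm", "body": {"plan": [[-1,0,0.03,0,0,0,0],[-1,0,0.03,0,0,0,0],[-1,0,0,0,0,0,0]]}}

```text
t: 27.22
ee_pos: [498.4, 58.0, 163.6]
orientation: [0.255, -3.131, -0.0]
ft_force: [0.4, -0.2, 0.6]
width: 0.3
grasp_force: 0.0
```

```bash
python3 -c "
from m import *
rk()"
```

```text
rocker z 157.4 flange front -97.1 ee [-227.2   12.1  163.5] [ 0.  -1.4  0.7] 27.275
```

It has started to sink, so I'll wait.

Emit:
{"method": "step_arm", "body": {"plan": [[-1,0,0,0,0,0,0],[-1,0,0,0,0,0,0],[-1,0,0,0,0,0,0],[-1,0,0,0,0,0,0]]}}

```text
t: 27.78
ee_pos: [498.6, 57.8, 163.7]
orientation: [-0.255, 3.131, 0.0]
ft_force: [-0.1, -0.5, 0.3]
width: 0.5
grasp_force: 0.0
```

```bash
python3 -c "
from m import *
rk()"
```

```text
rocker z 157.3 flange front -97.4 ee [-227.4   12.   163.7] [ 0.5 -0.3 -0.9] 27.825
```

Stalled at about 0.025 rad, so I'll nudge it.

Emit:
{"method": "step_arm", "body": {"plan": [[-1,0,0.03,0,0,0,0],[-1,0,0.02,0,0,0,0],[-1,0,0,0,0,0,0]]}}

```text
t: 28.2
ee_pos: [498.2, 60.3, 163.7]
orientation: [-0.255, 3.131, 0.0]
ft_force: [0.1, 0.0, 0.3]
width: 0.5
grasp_force: 0.2
```

```bash
python3 -c "
from m import *
rk()"
```

```text
rocker z 154.2 flange front -94.6 ee [-224.9   11.9  163.7] [0.4 0.1 0.2] 28.25
```

Emit:
{"method": "step_arm", "body": {"plan": [[-1,0,0,0,0,0,0],[-1,0,0,0,0,0,0],[-1,0,0,0,0,0,0]]}}

```text
t: 28.62
ee_pos: [498.0, 60.2, 163.6]
orientation: [0.255, -3.131, -0.0]
ft_force: [-0.1, -0.3, 1.0]
width: 0.4
grasp_force: 0.0
```

```bash
python3 -c "
from m import *
rk()"
```

```text
rocker z 154.3 flange front -95.2 ee [-224.9   12.1  163.6] [-0.2  0.2  0.4] 28.675
```

Emit:
{"method": "step_arm", "body": {"plan": [[-1,0,0.03,0,0,0,0],[-1,0,0.02,0,0,0,0],[-1,0,0,0,0,0,0],[-1,0,0,0,0,0,0]]}}

```text
t: 29.18
ee_pos: [497.6, 62.8, 163.6]
orientation: [0.255, -3.131, -0.0]
ft_force: [0.6, 0.0, 0.2]
width: 0.6
grasp_force: 0.0
```

```bash
python3 -c "
from m import *
rk()"
```

```text
rocker z 148.4 flange front -93.0 ee [-222.4   12.1  163.6] [ 0.1 -0.  -0.8] 29.225
```

Emit:
{"method": "step_arm", "body": {"plan": [[-1,0,0,0,0,0,0],[-1,0,0,0,0,0,0]]}}

```text
t: 29.48
ee_pos: [497.7, 62.7, 163.7]
orientation: [0.255, -3.131, -0.0]
ft_force: [0.1, -0.1, -0.4]
width: 0.4
grasp_force: 0.0
```

```bash
python3 -c "
from m import *
rk()"
```

```text
rocker z 132.7 flange front -127.6 ee [-222.5   12.   163.7] [ 0.5 -1.3  0.3] 29.525
```

It's going down now. I'll back off and wait.

Emit:
{"method": "step_arm", "body": {"plan": [[-1,0,-0.3,0,0,0,0],[-1,0,-0.3,0,0,0,0],[-1,0,0,-0.6,0,0,0],[-1,0,0,-0.9,0,0,0],[-1,0,-1,0,0,0,0],[-1,0,-1,0,0,0,0],[-1,0,0,0,0,0,0],[-1,0,0,0,0,0,0],[-1,0,0,0,0,0,0],[-1,0,0,0,0,0,0],[-1,0,0,0,0,0,0],[-1,0,0,0,0,0,0],[-1,0,0,0,0,0,0],[-1,0,0,0,0,0,0],[-1,0,0,0,0,0,0],[-1,0,0,0,0,0,0]]}}

```text
t: 31.52
ee_pos: [518.8, -65.6, 238.7]
orientation: [0.255, -3.131, 0.0]
ft_force: [0.1, -0.2, 1.1]
width: 0.4
grasp_force: 0.0
```

```bash
python3 -c "
from m import *
rk()
d=snap('top','t9');cv2.imwrite('pics/c9.png',cv2.resize(d['pixels'][130:350,100:400][:,:,::-1],None,fx=2.6,fy=2.6))"
```

```text
rocker z 160.7 flange front None ee [-352.5   11.7  238.7] [-0.2  0.1 -0.4] 31.575
```

View pics/c9.png

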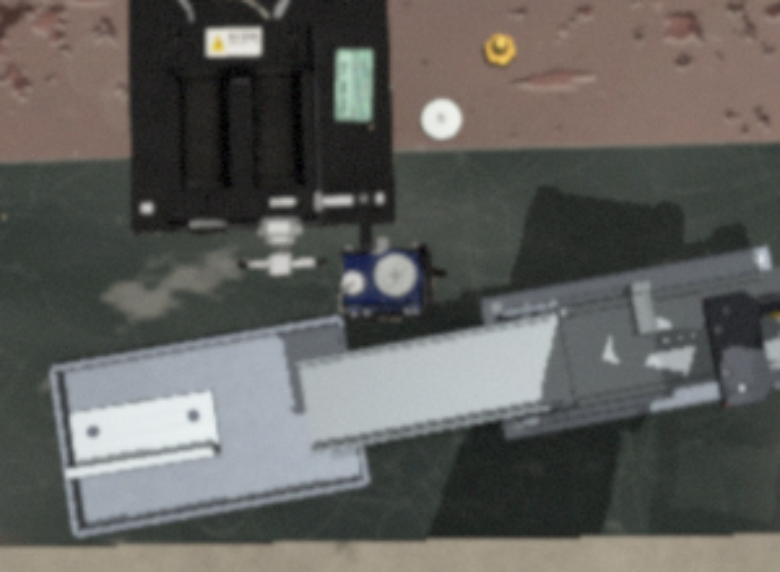

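The bracket lies in the tray (crop ~(140,435)), the rocker is back level, and the fitting (500,50) and cap (441,118) haven't moved.

```bash
python3 -c "
from h import *
print(ctrl.close_job())"
```

```text
the job is handed in; nothing more can be done
None
```

The bracket went past the bar, tipped the rocker after two nudges past an early stall, and now lies in the steel tray with the rocker back level; the fitting and cap look unmoved, and the job is handed in at about 32 s (no verdict was returned).

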